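# Wind the slide to its stop and hold the offset lever level over its seats

### The job

Wind the handwheel clockwise by its red crank grip until the carriage rests against the red stop, moving the carriage only with the wheel. Then pick up the yellow offset lever by its balance point and hold it level, a few centimetres (3 to 6) above the cups on the carriage, with its big hub straight over the big cup and its small hub straight over the small cup, touching nothing but the gripper. Finish while still holding it there, do not put it down or let go, and leave the other things on the bench where they are.

Things in the scene. Friction and masses are not known exactly. Their poses are not given: they have to be found in the camera images.
- adjuster: fixed aluminium slide unit: base plate 270 (x) by 420 (y) by 14 mm on the table, two steel guide rods along its y, blue gearbox 90 x 90 mm, 80 high, under the handwheel at the +y end. Origin: underside of the plate, at y = 0 of the slide (the plate runs from y -150 to +270 mm); its z is up; its y axis is the slide direction (the carriage is driven towards -y)
- handwheel (a joint): angle of the black handwheel (rim 120 mm across, vertical axis, rim top 20 mm over the hub's foot) in rad; grows when turned clockwise seen from above; range 0 to 13, starts between 0 and 1.5. Every radian drives the carriage 10 mm towards the stop (63 mm per turn), stiff rack and pinion; the drag is about 0.13 N m and it stays where it is left. From the start, 45 to 95 mm of carriage travel (0.7 to 1.5 turns) bring it to the stop
- wheel_axis (a point): point on the handwheel's vertical axis, at the height of the rim's top, about 110 mm above the table; the crank grip circles it at radius 52 mm
- crank_grip (a point): middle of the upright red crank grip on the handwheel's rim: a plain cylinder 22 mm in diameter, 46 mm high, from 112 to 158 mm above the table, free to spin on its own pin, so a gripper holding it from above can carry it round in a circle without turning. This point is 138 mm above the table
- carriage: aluminium carriage 260 (x) by 90 (y) mm on the guide rods, top 60 mm above the table, with two dark round cups on top; axes as the adjuster's, origin at table level under its middle. Do not touch it with the robot
- carriage_face (a point): middle of the carriage's -y face, which meets the stop; axes as the adjuster's
- stop: red steel stop block 50 (x) by 22 (y) by 46 mm clamped on the slide's base, fixed, top 60 mm above the table; origin at the foot of its face towards the carriage (+y)
- stop_face (a point): middle of the stop's face towards the carriage; axes as the adjuster's. The carriage touches it when the y of carriage_face equals the y of this point along the adjuster's y axis
- big_cup (a point): centre of the rim of the big cup on the carriage, at the -x end of the carriage (towards the robot): 64 mm outside, 56 mm inside, 11 mm deep; rim 74 mm above the table
- small_cup (a point): centre of the rim of the small cup, 180 mm from the big one, at the +x end of the carriage: 44 mm outside, 36 mm inside, 11 mm deep; rim 74 mm above the table
- lever: the loose offset lever, about 0.4 to 0.65 kg: a dark heavy hub (52 mm diameter, 46 high) and a small dark hub (30 mm diameter, 46 high), 180 mm between their axes, joined by a straight yellow bar 14 mm wide and 20 mm high whose underside is 18 mm above the hubs' feet. Stands on both hubs on the table. Origin: under the balance point, at the height of the hubs' feet; +x along the bar towards the small hub, z up
- balance (a point): balance point (centre of mass along the bar), at mid-height of the bar, 28 mm above the hubs' feet: 55 mm from the big hub's axis and 125 mm from the small hub's axis. Bar clear on both sides for a grasp across its 14 mm
- big_foot (a point): centre of the underside of the lever's big hub
- small_foot (a point): centre of the underside of the lever's small hub
- core: bystander, leave alone: cardboard label core (open tube standing upright), 84 outside diameter, 50 mm high
- roller: bystander, leave alone: black rubber spare roller standing upright, 44 diameter, 90 mm high
- wrench: bystander, leave alone: steel wrench about 180 mm long, lying flat
- grease: bystander, leave alone: white can, 60 diameter, 85 mm high
- bin: bystander, leave alone: open blue plastic bin, 120 x 160, 50 mm high
- screwdriver: bystander, leave alone: screwdriver about 200 mm long, lying flat

How it is judged:
On the way, in this order (a step that is already met when the one before it is completed fails the run):
1. the carriage has been wound against the stop (y of carriage_face in the frame of stop_face below 0.002 m), for 0.2 s.
2. the lever is lifted off the table (height (world z) of each of big_foot, small_foot above 0.03 m), for 0.2 s.
At the end, for the whole second after the job is handed in: Carriage within 2 mm of the stop; lever gripped within 20 mm, along the bar, of its balance point, within 0.08 rad of level, at rest, hub feet 15 to 80 mm above the cup rims and within 18 mm sideways of their cups' centres, touching no part of the slide (y of carriage_face in the frame of stop_face below 0.002 m and horizontal distance between big_foot and big_cup below 0.018 m and horizontal distance between small_foot and small_cup below 0.018 m and z of big_foot in the frame of big_cup between 0.015 and 0.08 m and z of small_foot in the frame of small_cup between 0.015 and 0.08 m and angle between lever's own z axis and vertical below 0.08 rad and x of the grasp point in the frame of lever between -0.02 and 0.02 m and contact force between the fingers and lever above 2 N and contact force between lever and carriage below 0.2 N and contact force between lever and adjuster below 0.2 N and contact force between lever and stop below 0.2 N and linear speed of lever below 0.03 m/s and angular speed of lever below 0.3 rad/s); the arm keeps its last pose, push and grip.
It fails at once if the robot pushes the carriage itself instead of the wheel (contact force between any of the arm, the fingers and carriage above 2 N).
It fails at once if another thing on the bench is shifted by more than 40 mm (distance of any of core, roller, wrench, grease, bin, screwdriver from where it was at the start of the episode above 0.04 m).
It also fails if it takes over 67 s, if anything falls off the work surface, if the arm or the gripper's body presses on something with over 40 N, if the wrist force passes 120 N, or if a joint passes its speed limit or range.

### The arm

A 7-joint arm with a two-finger parallel gripper is mounted at the origin on the work surface. World frame = base frame: x ahead of the robot, y to its left, z up, the work surface at z = 0. Lengths are in m, angles in rad, forces in N, time in s.
With the tool pointing down it reaches from about 0.35 to 0.9 m from the base axis. Payload 19.9 kg.
Tool frame: the origin (TCP) lies between the finger pads; the fingertips stand 19 mm ahead of it and the grasp point (between the pads) is the TCP; z points along the fingers, y is the direction in which the jaws open and shut (so a half turn about z gives the same grasp; the last joint's range is limited). The gripper opens to 94 mm and grips with 3 to 60 N. Pads are 16 mm wide; open, the fingers measure 119 mm over their backs; the gripper's body (75 mm by 177 mm) begins 78 mm behind the grasp point.
Start: joints at [-1.246, 0.417, -0.01, 1.614, 0.005, 1.111, -0.053], TCP at [0.224, 0.584, 0.224] pointing down, gripper open.
Joint ranges: [-2.81, 2.81], [-0.39, 2.02], [-1.27, 1.25], [0.06, 2.57], [-1.19, 4.33], [0.19, 2], [-2.82, 2.82]. Speed limits (rad/s): [1.89, 1.89, 2.39, 2.39, 3.01, 3.01, 3.01].

### API

Orientations are given as a 3x3 rotation matrix whose columns are the frame's x, y, z axes.
In Python, from rig import robot gives the robot as it stands. Calls block until the motion is done:
- robot.move_ptp(position, orientation): joint-space move of the TCP to a pose.
- robot.move_linear(position, velocity=0.15, frame=None, threshold=None): straight line of the TCP; frame=None keeps the orientation; velocity is the mean speed in m/s. With threshold (N) it stops when the force on the tool has changed by that much, and returns True; else False.
- robot.goto_joints(angles): joint-space move.
- robot.gripper_to(opening): finger opening in m; the grip force is fixed at half the most; returns when the fingers have stopped.
- robot.pause(seconds).
- robot.ik(position, orientation): joint angles nearest the present ones, or None.
- robot.get_state(): the state.
- robot.grab_frame(name): name is "scene" or "top"; returns the picture (400x640x3 uint8, red, green, blue); there is no depth.
- robot.camera_info(name): a dict with "fx", "fy", "cx", "cy" (pixels), "rvec" (rotation vector, rad) and "tvec" (3), from world to camera coordinates, as OpenCV has them. Camera axes: x right, y down, z forward; pixel columns grow to the right and rows downward; lengths in m; the calibration is good to about 2 mm. A picture is of the moment at which its call begins. camera_info takes no time and is no camera call.
A pose or a line that the arm cannot do raises robot.PlanningError and nothing moves.
- robot.sign_off(): hands the job in, once; it reports no verdict.
The state is a dict: "time": time; "qpos": joint angles; "joint_vel": joint speeds; "effort": joint torques, N m; "ee_pos": TCP position; "tool_rot": TCP orientation; "force": force on the tool from outside, world axes, zero at the start; "moment": the same for the moment, N m; "opening": finger opening in m.
Only numpy, scipy, OpenCV 4.12 (cv2) and the standard library are available. Lean on these libraries where they do the work, as an engineer would, in place of code of your own. Each camera call takes 0.05 s, during which the arm holds its last target. There are 200 camera calls.

## Working session

There is one attempt and no reset: what is moved stays moved. The work goes in short steps, each a Python script; the robot and the scene stay as the last script left them, time stands still between calls to the robot, and variables do not carry over. Pictures are saved under pics/ and viewed, about 8 in all and at most 12, crops included, and the job is handed in when it is done.

```bash
mkdir -p pics; ls; python3 - <<'E'
from rig import robot
import cv2
for n in("top","scene"):
    im=robot.grab_frame(n); cv2.imwrite(f"pics/{n}0.png",im[:,:,::-1]); c=robot.camera_info(n); print(c)
s=robot.get_state();print(s["tool_rot"],s["time"])
E
```

```text
pics
{'fx': 393.5742071574467, 'fy': 393.5742071574467, 'cx': 313.6339288389315, 'cy': 201.71099687500868, 'rvec': array([ 2.10152897, -2.1559198 ,  0.19009733]), 'tvec': array([0.03251144, 0.47813298, 1.14792922])}
{'fx': 440.50952458289663, 'fy': 440.50952458289663, 'cx': 315.4698578845563, 'cy': 202.48046943948805, 'rvec': array([ 1.1548143 ,  2.41135025, -0.91345207]), 'tvec': array([ 0.27680946, -0.21390834,  1.64859331])}
[[-9.33843759e-01  3.57681092e-01 -2.62863267e-04]
 [ 3.57681176e-01  9.33843279e-01 -9.52243557e-04]
 [-9.51264211e-05 -9.83267946e-04 -9.99999512e-01]] 0.1
```

View pics/top0.png

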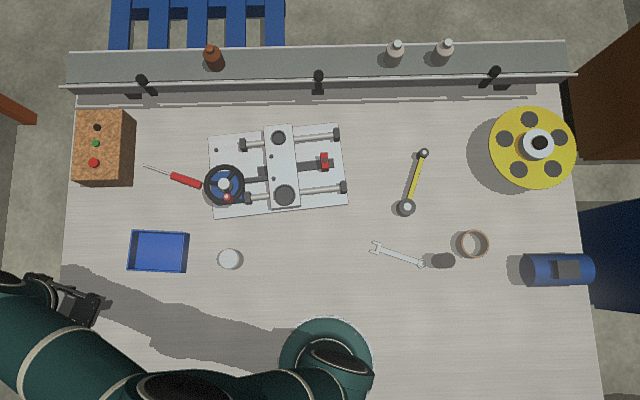

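View pics/scene0.png

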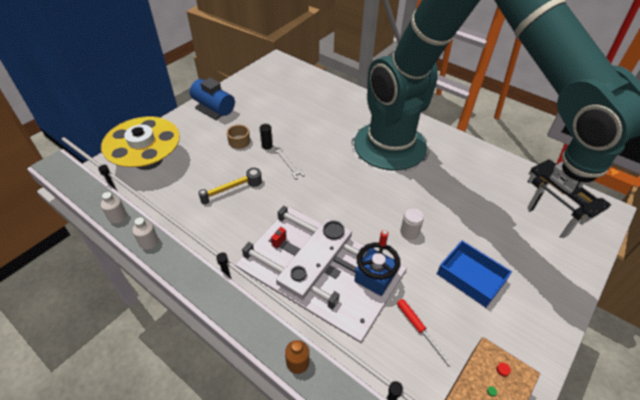

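Top view: handwheel at about (224,184), red grip at (228,198), big cup at (284,195), red stop at (324,162), lever hubs at (405,208) and (423,153). I'll zoom in and measure.

```bash
cat > h.py <<'E'
import numpy as np, cv2
from rig import robot
def ray(n,uv):
    c=robot.camera_info(n);R=cv2.Rodrigues(c["rvec"])[0]
    d=R.T@np.array([(uv[0]-c["cx"])/c["fx"],(uv[1]-c["cy"])/c["fy"],1]);return -R.T@c["tvec"],d
def onz(n,uv,z):
    o,d=ray(n,uv);return o+d*(z-o[2])/d[2]
def proj(n,p):
    c=robot.camera_info(n);R=cv2.Rodrigues(c["rvec"])[0]
    q=R@np.asarray(p,float)+c["tvec"];return np.array([c["fx"]*q[0]/q[2]+c["cx"],c["fy"]*q[1]/q[2]+c["cy"]])
def two(a,b):
    (o1,d1),(o2,d2)=ray("top",a),ray("scene",b)
    t=np.linalg.lstsq(np.c_[d1,-d2],o2-o1,rcond=None)[0];p,q=o1+d1*t[0],o2+d2*t[1]
    return (p+q)/2,np.linalg.norm(p-q)
def blobs(im,mask,roi,amin=15):
    x0,y0,x1,y1=roi;m=np.zeros_like(mask);m[y0:y1,x0:x1]=mask[y0:y1,x0:x1]
    n,_,st,ce=cv2.connectedComponentsWithStats(m.astype(np.uint8))
    return [(ce[i].round(1),st[i].tolist()) for i in range(1,n) if st[i,4]>=amin]
def red(im):
    h=cv2.cvtColor(im,cv2.COLOR_RGB2HSV);return ((h[...,0]<8)|(h[...,0]>172))&(h[...,1]>140)&(h[...,2]>60)
def yellow(im):
    h=cv2.cvtColor(im,cv2.COLOR_RGB2HSV);return (abs(h[...,0].astype(int)-25)<8)&(h[...,1]>120)&(h[...,2]>60)
def dark(im,t=95): return im.max(2)<t
E
python3 - <<'E'
from h import *
T=cv2.imread("pics/top0.png")[:,:,::-1].copy();S=cv2.imread("pics/scene0.png")[:,:,::-1].copy()
print("red top",blobs(T,red(T),(200,140,345,225),8));print("red sc",blobs(S,red(S),(260,220,400,300),8))
print("yel top",blobs(T,yellow(T),(390,140,440,220)));print("yel sc",blobs(S,yellow(S),(190,165,270,205)))
print("dark lever",blobs(T,dark(T),(390,140,440,220)),"cups",blobs(T,dark(T),(265,120,300,210)))
print("dark lever sc",blobs(S,dark(S,80),(190,165,270,205)),"cups",blobs(S,dark(S,80),(280,215,350,290)))
a=cv2.resize(T[115:225,200:350],None,fx=4,fy=4,interpolation=3);b=cv2.resize(T[140:225,385:445],None,fx=3,fy=3)
b=cv2.copyMakeBorder(b,0,440-b.shape[0],0,0,0);cv2.imwrite("pics/c0.png",np.hstack([a,b])[:,:,::-1])
E
```

```text
red top [(array([324.2, 160.4]), [321, 153, 8, 15, 73]), (array([226.7, 196.3]), [223, 193, 7, 7, 19])]
red sc [(array([278.3, 238. ]), [272, 228, 13, 20, 159]), (array([382.7, 239.9]), [379, 233, 9, 14, 74])]
yel top [(array([415.3, 177.6]), [407, 157, 17, 42, 184])]
yel sc [(array([227.1, 185.7]), [207, 176, 41, 20, 232])]
dark lever [(array([420.2, 156.2]), [414, 149, 15, 25, 83]), (array([411., 182.]), [409, 175, 5, 15, 15]), (array([399.8, 210. ]), [396, 200, 14, 17, 62])] cups [(array([278.1, 137.5]), [272, 131, 14, 14, 146]), (array([297.9, 166.4]), [296, 163, 4, 9, 22]), (array([265.9, 172.5]), [265, 165, 3, 16, 32]), (array([284.2, 194.3]), [274, 185, 21, 21, 105])]
dark lever sc [(array([254.5, 180.6]), [248, 174, 14, 13, 125]), (array([204.3, 198.5]), [200, 193, 9, 11, 71])] cups [(array([281.5, 217.4]), [280, 215, 5, 6, 22]), (array([333. , 229.6]), [324, 222, 19, 17, 116]), (array([282.9, 243.6]), [280, 239, 7, 9, 40]), (array([340.2, 263. ]), [333, 256, 17, 14, 45]), (array([297.8, 273.4]), [292, 267, 14, 14, 76]), (array([329. , 269.9]), [325, 266, 9, 9, 52])]
```

View pics/c0.png

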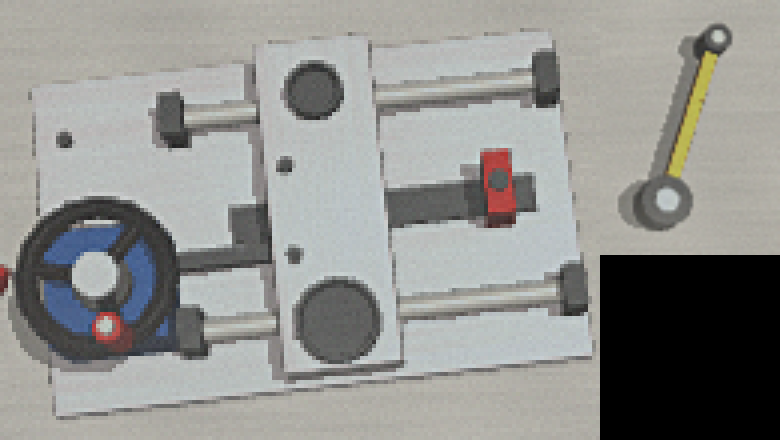

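```bash
python3 - <<'E'
from h import *
np.set_printoptions(precision=4,suppress=True)
S=cv2.imread("pics/scene0.png")[:,:,::-1].copy()
bc=onz("top",(284.5,195),.074);sc=onz("top",(278.4,137.5),.074)
print("cups",bc,sc,np.linalg.norm(bc-sc)); ex=(sc-bc)/np.linalg.norm(sc-bc);ey=np.array([-ex[1],ex[0],0]);print("ex",ex,"ey",ey)
print("cups from scene",onz("scene",(333,230),.074),onz("scene",(298,273.5),.074))
g=onz("top",(226.5,196.5),.158);w=onz("top",(224.3,184.7),.110);print("grip",g,"wheel",w,np.linalg.norm((g-w)[:2]))
print("grip 2view mid",two((227.5,197.5),(382.7,240)))
bh=onz("top",(407,207),.046);sh=onz("top",(423.7,152.7),.046);print("hubs",bh,sh,np.linalg.norm(bh-sh))
print("proj hubs scene",proj("scene",bh),proj("scene",sh),"grip top",proj("scene",g), "wheel",proj("scene",w))
# carriage/stop
car=onz("top",(200+393/4,115+212/4),.060);st=onz("top",(200+483/4,115+188/4),.060);print("gap",(car-st)@ey)
for q,n in(((228,259),"can"),((188,180),"scr tip"),((146,165),"scr"),((190,255),"bin")): print(n,onz("top",q,0.05))
E
```

```text
cups [0.4955 0.1059 0.074 ] [0.6737 0.1222 0.074 ] 0.17893035366808457
ex [0.9958 0.0911 0.    ] ey [-0.0911  0.9958  0.    ]
cups from scene [0.5018 0.1116 0.074 ] [0.6795 0.1281 0.074 ]
grip [0.4787 0.2584 0.158 ] wheel [0.523  0.2759 0.11  ] 0.04758128051612774
grip 2view mid (array([0.4812, 0.2618, 0.1304]), np.float64(0.00028551493685745333))
hubs [ 0.4548 -0.26    0.046 ] [ 0.623  -0.3229  0.046 ] 0.17949909554825835
proj hubs scene [253.1151 171.8697] [202.6196 191.5866] grip top [383.3338 232.5288] wheel [377.6458 256.9672]
gap 0.0698723932155143
can [0.3134 0.2755 0.05  ]
scr tip [0.5542 0.4    0.05  ]
scr [0.6047 0.53   0.05  ]
bin [0.3279 0.3872 0.05  ]
```

```bash
python3 - <<'E'
from h import *
np.set_printoptions(precision=4,suppress=True)
R=np.diag([-1.,1,-1]);c=np.array([.523,.2765])
for a in np.arange(0,6.3,.8): 
    q=robot.ik([c[0]+.052*np.cos(a),c[1]+.052*np.sin(a),.138],R); print(a,q)
g=np.array([.479,.259])
robot.move_ptp([*g,.23],R); robot.move_linear([*g,.140],velocity=.12)
print(robot.get_state()["force"]); robot.gripper_to(0.01)
s=robot.get_state();print(s["time"],s["opening"],s["ee_pos"],s["force"],s["moment"])
for n in("top","scene"):
    im=robot.grab_frame(n); cv2.imwrite(f"pics/{n}1.png",im[:,:,::-1])
S=cv2.imread("pics/scene1.png");cv2.imwrite("pics/c1.png",cv2.resize(S[180:330,300:440],None,fx=4,fy=4))
E
```

```text
0.0 [-0.5684  0.5292  0.0981  1.6577 -0.0605  0.9576  1.122 ]
0.8 [-0.6127  0.5338  0.073   1.6482 -0.0453  0.9612  1.0469]
1.6 [-0.6564  0.4928  0.0587  1.7147 -0.0345  0.9351  0.9867]
2.4000000000000004 [-0.6733  0.4279  0.0613  1.8183 -0.0325  0.8964  0.9736]
3.2 [-0.653   0.3775  0.0862  1.897  -0.0416  0.8688  1.0249]
4.0 [-0.6076  0.3764  0.1215  1.901  -0.0584  0.8676  1.1141]
4.800000000000001 [-0.5642  0.4254  0.136   1.8274 -0.0719  0.8936  1.1757]
5.6000000000000005 [-0.5502  0.4904  0.1214  1.7232 -0.0711  0.9323  1.1701]
[1.0214 0.0129 0.1225]
3.6333 0.021708182039252774 [0.479  0.2591 0.14  ] [1.2567 1.8152 0.2568] [ 0.3647 -0.1585  0.0143]
```

View pics/c1.png

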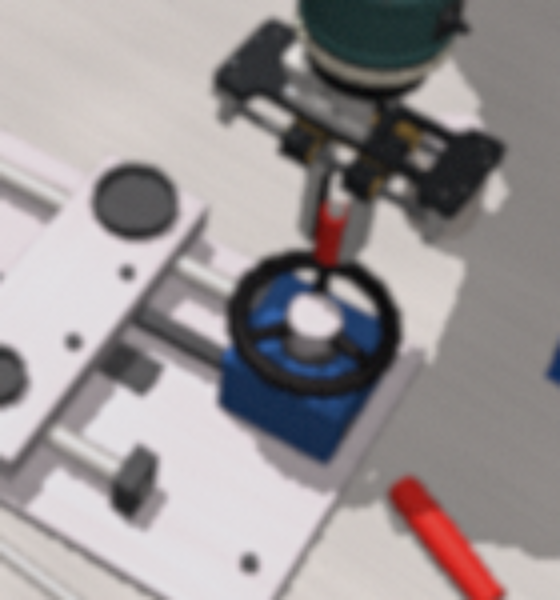

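The fingers hold the red grip with the opening at 21.7 mm, so I'll wind the first stretch and adapt the circle centre from the radial force.

```bash
cat > wind.py <<'E'
from h import *
import sys,json
np.set_printoptions(precision=4,suppress=True)
def wind(c,total,step=.2,fmax=14,gain=.00012):
    """clockwise about c; returns c, angle turned; stops when tangential resistance passes fmax"""
    p=robot.get_state()["ee_pos"][:2];a=np.arctan2(*(p-c)[::-1]);t=0
    while t<total:
        a-=step;t+=step;u=np.array([np.cos(a),np.sin(a)]);tan=np.array([u[1],-u[0]])
        robot.move_linear([*(c+.052*u),.140],velocity=.08)
        s=robot.get_state();f=s["force"][:2];fr,ft=f@u,f@tan
        print(round(t,2),"fr %.1f ft %.1f t %.2f"%(fr,ft,s["time"]),c,"Mz %.2f"%s["moment"][2])
        if ft<-fmax: print("STOP");break
        c=c+gain*fr*u
    return c
E
python3 - <<'E'
from wind import *
print(wind(np.array([.526,.278]),1.4))
E
```

```text
0.2 fr -8.3 ft 2.6 t 4.02 [0.526 0.278] Mz 0.05
0.4 fr 1.8 ft 2.4 t 4.30 [0.527  0.2782] Mz -0.02
0.6 fr 4.8 ft 1.5 t 4.58 [0.5268 0.2782] Mz -0.03
0.8 fr 4.3 ft 1.5 t 4.87 [0.5262 0.2783] Mz 0.03
1.0 fr 4.2 ft 3.3 t 5.15 [0.5257 0.2785] Mz 0.05
1.2 fr 4.2 ft 2.8 t 5.43 [0.5253 0.2788] Mz 0.02
1.4 fr 4.5 ft 2.7 t 5.72 [0.525  0.2792] Mz -0.03
[0.5247 0.2796]
```

```bash
python3 - <<'E'
from wind import *
ims=[]
for n,(x0,y0) in(("top",(200,115)),("scene",(270,190))):
    im=robot.grab_frame(n); cv2.imwrite(f"pics/{n}2.png",im[:,:,::-1]); ims.append(cv2.resize(im[y0:y0+120,x0:x0+130],None,fx=3,fy=3))
    print(blobs(im,dark(im),(262,120,310,215)) if n=="top" else "")
cv2.imwrite("pics/c2.png",np.hstack(ims)[:,:,::-1])
s=robot.get_state();print(s["ee_pos"],s["force"],s["opening"])
E
```

```text
[(array([283.3, 136.6]), [277, 131, 13, 13, 53]), (array([269.3, 174.1]), [262, 166, 11, 16, 47]), (array([289.2, 189. ]), [279, 185, 20, 13, 41])]

[0.4976 0.3232 0.14  ] [-0.2284  5.7046  0.156 ] 0.02147990717730993
```

View pics/c2.png

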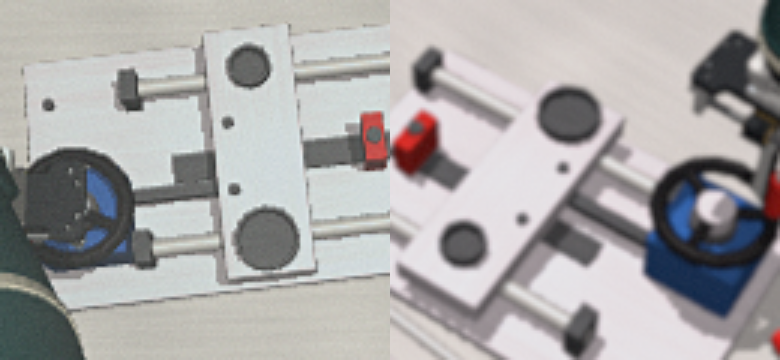

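The carriage has moved about 14 mm towards the stop, as it should. I'll carry on winding.

```bash
sed -i 's/if ft<-fmax/if abs(ft)>fmax/' wind.py; python3 - <<'E'
from wind import *
c=wind(np.array([.5247,.2796]),4.6,step=.23,fmax=12)
im=robot.grab_frame("top"); cv2.imwrite("pics/top3.png",im[:,:,::-1]); print(c,robot.get_state()["ee_pos"])
print(blobs(im,red(im),(262,120,345,215)))
cv2.imwrite("pics/c3.png",cv2.resize(im[115:225,230:350],None,fx=5,fy=5,interpolation=3)[:,:,::-1])
E
```

```text
0.23 fr 3.9 ft 1.8 t 6.12 [0.5247 0.2796] Mz -0.00
0.46 fr 4.1 ft 1.8 t 6.42 [0.5245 0.28  ] Mz -0.03
0.69 fr 3.6 ft 2.1 t 6.72 [0.5245 0.2805] Mz -0.02
0.92 fr 3.9 ft 3.3 t 7.02 [0.5246 0.281 ] Mz 0.01
1.15 fr 3.9 ft 1.9 t 7.32 [0.5247 0.2814] Mz 0.03
1.38 fr 4.4 ft 3.0 t 7.62 [0.525  0.2818] Mz 0.02
1.61 fr 3.3 ft 2.6 t 7.92 [0.5254 0.2822] Mz 0.04
1.84 fr 5.5 ft 2.3 t 8.22 [0.5257 0.2824] Mz -0.02
2.07 fr 6.1 ft 2.3 t 8.52 [0.5264 0.2825] Mz -0.00
2.3 fr 3.9 ft 2.4 t 8.82 [0.5271 0.2826] Mz 0.01
2.53 fr 4.4 ft 2.9 t 9.12 [0.5275 0.2825] Mz -0.01
2.76 fr 5.4 ft 1.5 t 9.42 [0.528  0.2823] Mz -0.06
2.99 fr 5.6 ft 1.8 t 9.72 [0.5286 0.2819] Mz -0.05
3.22 fr 5.4 ft 1.9 t 10.02 [0.529  0.2814] Mz -0.05
3.45 fr 6.6 ft 2.3 t 10.32 [0.5293 0.2808] Mz -0.00
3.68 fr 6.5 ft 2.4 t 10.62 [0.5295 0.2801] Mz -0.07
3.91 fr 5.4 ft 2.1 t 10.92 [0.5295 0.2793] Mz 0.03
4.14 fr 5.4 ft 1.9 t 11.22 [0.5294 0.2786] Mz -0.02
4.37 fr 5.5 ft 2.2 t 11.52 [0.5291 0.2781] Mz 0.05
4.6 fr 2.3 ft 2.8 t 11.82 [0.5287 0.2776] Mz 0.04
[0.5285 0.2774] [0.4873 0.2462 0.14  ]
[(array([324.2, 160.4]), [321, 153, 8, 15, 72])]
```

View pics/c3.png

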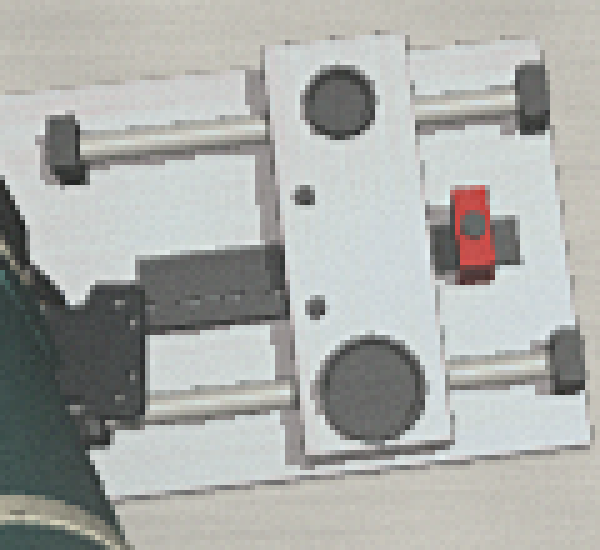

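```bash
python3 - <<'E'
from wind import *
c=wind(np.array([.527,.280]),1.7,step=.1,fmax=14,gain=0)
im=robot.grab_frame("top"); cv2.imwrite("pics/top4.png",im[:,:,::-1]); print(c,robot.get_state()["ee_pos"])
cv2.imwrite("pics/c4.png",cv2.resize(im[115:225,230:350],None,fx=5,fy=5,interpolation=3)[:,:,::-1])
E
```

```text
0.1 fr 3.7 ft 1.9 t 12.12 [0.527 0.28 ] Mz 0.04
0.2 fr 3.7 ft 1.7 t 12.37 [0.527 0.28 ] Mz 0.04
0.3 fr 4.2 ft 2.8 t 12.62 [0.527 0.28 ] Mz 0.01
0.4 fr 3.7 ft 2.4 t 12.87 [0.527 0.28 ] Mz -0.03
0.5 fr 4.4 ft 3.2 t 13.12 [0.527 0.28 ] Mz 0.00
0.6 fr 4.3 ft 2.4 t 13.37 [0.527 0.28 ] Mz 0.05
0.7 fr 4.9 ft 1.9 t 13.62 [0.527 0.28 ] Mz 0.02
0.8 fr 4.9 ft 2.7 t 13.87 [0.527 0.28 ] Mz -0.01
0.9 fr 4.8 ft 2.8 t 14.12 [0.527 0.28 ] Mz 0.04
1.0 fr 5.6 ft 2.1 t 14.37 [0.527 0.28 ] Mz -0.02
1.1 fr 5.5 ft 2.2 t 14.62 [0.527 0.28 ] Mz 0.02
1.2 fr 5.5 ft 2.3 t 14.87 [0.527 0.28 ] Mz 0.01
1.3 fr 6.0 ft 3.2 t 15.12 [0.527 0.28 ] Mz 0.00
1.4 fr 5.8 ft 3.6 t 15.37 [0.527 0.28 ] Mz -0.03
1.5 fr 6.2 ft 2.4 t 15.62 [0.527 0.28 ] Mz -0.03
1.6 fr 6.7 ft -7.3 t 15.87 [0.527 0.28 ] Mz -0.02
1.7 fr 1.9 ft -26.9 t 16.12 [0.527 0.28 ] Mz -0.01
STOP
[0.527 0.28 ] [0.4965 0.3212 0.1396]
```

View pics/c4.png

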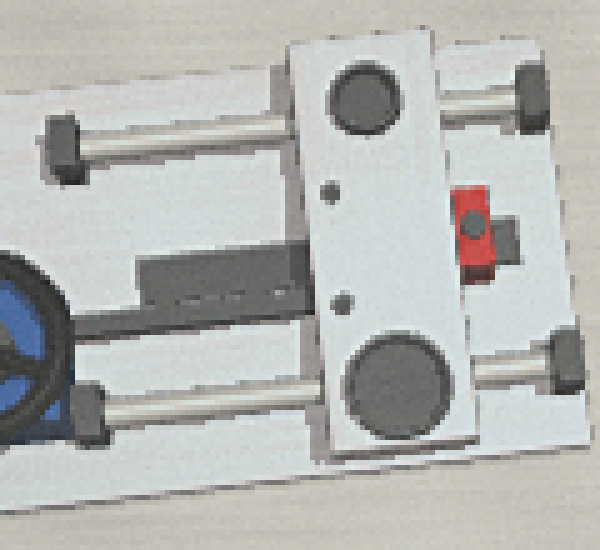

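The tangential force jumped to -27 N and the picture shows the carriage edge meeting the stop (452 px in both crops). Next I release, lift, and take the lever.

```bash
python3 - <<'E'
from wind import *
robot.gripper_to(.05); p=robot.get_state()["ee_pos"]; robot.move_linear([p[0],p[1],.25],velocity=.2)
bh=onz("top",(407,207),.046);sh=onz("top",(423.7,152.7),.046)
ex=(sh-bh)/np.linalg.norm(sh-bh)
yc=onz("top",(415.3,177.6),.038);print("bar centroid off line mm",1e3*np.cross(ex[:2],(yc-bh)[:2]),"along",1e3*(yc-bh)[:2]@ex[:2])
b=bh+.055*ex; y=np.array([-ex[1],ex[0],0]); R=np.c_[-ex,y,[0,0,-1.]]
print("bal",b,"det",np.linalg.det(R),R)
robot.move_ptp([b[0],b[1],.16],R)
im=robot.grab_frame("top"); cv2.imwrite("pics/top5.png",im[:,:,::-1])
print("red",blobs(im,red(im),(262,120,345,215)))
hit=robot.move_linear([b[0],b[1],.029],velocity=.1,threshold=12);s=robot.get_state();print(hit,s["ee_pos"],s["force"],s["time"])
if not hit:
    robot.gripper_to(0.005);s=robot.get_state();print(s["opening"],s["force"],s["ee_pos"],s["moment"])
E
```

```text
bar centroid off line mm 0.7780280079647817 along 97.86617455342981
bal [ 0.5063 -0.2793  0.046 ] det 1.0 [[-0.9367  0.3502  0.    ]
 [ 0.3502  0.9367  0.    ]
 [-0.      0.     -1.    ]]
red [(array([324.3, 160.4]), [321, 153, 8, 15, 72])]
False [ 0.5067 -0.2794  0.0295] [-0.0193 -0.1705  0.5134] 21.1917
0.013832336034511221 [0.8003 3.3087 1.713 ] [ 0.5065 -0.279   0.0291] [ 0.5517 -0.1257 -0.0603]<stdin>:5: DeprecationWarning: Arrays of 2-dimensional vectors are deprecated. Use arrays of 3-dimensional vectors instead. (deprecated in NumPy 2.0)
```

Bar gripped with the opening at 13.8 mm. I'll lift it, carry it over the cups and look.

```bash
python3 - <<'E'
from wind import *
bc=onz("top",(309.8,192.2),.074);sc=onz("top",(303,134.8),.074);L=np.linalg.norm(sc-bc);ex=(sc-bc)/L
y=np.array([-ex[1],ex[0],0]);R=np.c_[-ex,y,[0,0,-1.]];t=bc+.0555*ex;print("cups",bc,sc,L,"target",t,"dist from earlier big cup",np.linalg.norm(bc-[.4955,.1059,.074]))
p=robot.get_state()["ee_pos"];robot.move_linear([p[0],p[1],.20],velocity=.15);robot.pause(.3)
s=robot.get_state();print(s["force"],s["moment"],s["opening"])
robot.move_linear([t[0],t[1],.20],velocity=.15,frame=R)
robot.move_linear([t[0],t[1],.155],velocity=.08);robot.pause(.5)
s=robot.get_state();print(s["ee_pos"],s["force"],s["moment"],s["opening"],s["time"])
ims=[]
for n,(x0,y0) in(("top",(240,110)),("scene",(250,170))):
    im=robot.grab_frame(n); cv2.imwrite(f"pics/{n}6.png",im[:,:,::-1]); ims.append(cv2.resize(im[y0:y0+110,x0:x0+110],None,fx=3.6,fy=3.6,interpolation=3))
cv2.imwrite("pics/c6.png",np.hstack(ims)[:,:,::-1])
E
```

```text
cups [0.502 0.031 0.074] [0.6803 0.0474 0.074 ] 0.17907024703545263 target [0.5573 0.0361 0.074 ] dist from earlier big cup 0.0751974650641656
[-0.2339 -0.5814 -5.8702] [ 0.0252  0.0037 -0.0212] 0.013889936360155328
[0.5573 0.0361 0.1551] [ 0.4527  0.2841 -5.642 ] [0.057  0.0015 0.0614] 0.013811313565352238 26.9167
```

View pics/c6.png

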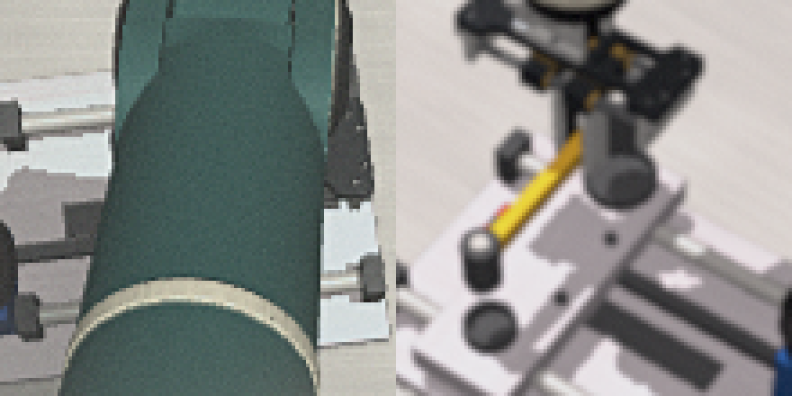

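```bash
python3 - <<'E'
from wind import *
f=lambda x,y:(250+(x-396)/3.6,170+y/3.6)
print("small hub top",onz("scene",f(481,243),.172),"small hub foot (c)",onz("scene",f(483,281),.126),"small cup",onz("scene",f(490,327),.074))
print("top-view cup",onz("top",(303,134.8),.074))
# yellow bar axis points at bar top z=.155-.0... (bar top = .126+.038)
S=cv2.imread("pics/scene6.png")[:,:,::-1].copy();m=yellow(S);m[:200]=0;m[250:]=0;m[:,:270]=0;m[:,320:]=0
yy,xx=np.nonzero(m);vx,vy,x0,y0=cv2.fitLine(np.c_[xx,yy].astype(np.float32),cv2.DIST_L2,0,.01,.01).ravel()
a,b=onz("scene",(x0-8*vx,y0-8*vy),.158),onz("scene",(x0+8*vx,y0+8*vy),.158);d=a-b if a[0]>b[0] else b-a
print("bar",a,b,"yaw",np.arctan2(d[1],d[0]),"cup yaw",np.arctan2(.0164,.1783))
for z in(.074,):print("tcp",robot.get_state()["ee_pos"])
for nm,p in (("exp small top",(.5573+.125*.9958,.0361+.125*.0916,.172)),): print(nm,p,proj("scene",p),f(481,243))
E
```

```text
small hub top [0.6821 0.0503 0.172 ] small hub foot (c) [0.6833 0.0495 0.126 ] small cup [0.6861 0.0549 0.074 ]
top-view cup [0.6803 0.0474 0.074 ]
bar [0.6334 0.0433 0.158 ] [0.5835 0.0376 0.158 ] yaw 0.11221058121435502 cup yaw 0.09172172631221215
tcp [0.5573 0.0361 0.155 ]
exp small top (0.681775, 0.04755, 0.172) [272.8997 236.8834] (273.6111111111111, 237.5)
```

```bash
python3 - <<'E'
from wind import *
g=[cv2.imread(f"pics/top{i}.png",0)[118:212,285:322].astype(np.float32) for i in(4,5)]
print("carriage shift px top4->5",cv2.phaseCorrelate(*g,cv2.createHanningWindow(g[0].shape[::-1],cv2.CV_32F)))
T=cv2.imread("pics/top5.png")[:,:,::-1]
ey=np.array([-.0916,.9958,0])
r=T[163].max(1);print("row163 R,G cols 310-330",[(int(a),int(b)) for a,b in T[158,312:330,:2]])
s=robot.get_state();print(s["ee_pos"],s["force"],s["opening"],abs(s["joint_vel"]).max(),s["time"])
E
```

```text
carriage shift px top4->5 ((-0.07609666420411543, -0.06101360795909727), 1.0181665251497178)
row163 R,G cols 310-330 [(222, 227), (221, 226), (221, 226), (221, 228), (223, 230), (221, 226), (223, 230), (228, 239), (142, 152), (219, 79), (150, 95), (105, 106), (100, 114), (103, 111), (118, 113), (215, 70), (187, 190), (186, 196)]
[0.5573 0.0361 0.155 ] [-0.3796 -0.123  -5.2265] 0.013943706162529643 0.0018477439503729307 27.0167
```

```bash
python3 -c "
from rig import robot
print(robot.sign_off()); s=robot.get_state(); print(s['time'],s['opening'],s['ee_pos'])"
```

```text
the job is handed in; nothing more can be done
None
the job is handed in; nothing more can be done
```

I wound the carriage against the stop with the crank grip, then lifted the lever at its balance point. I handed in at about 27 s, still holding it over the cups; the sign-off gave no verdict.

**Carriage:** It reached the stop after about 7.7 rad of commanded winding, when the tangential force jumped to about 27 N. The top picture shows its edge touching the stop. Letting go of the wheel moved it no more than about 0.2 mm.

**Lever grip:** The finger opening was 13.9 mm on the 14 mm bar. The moment on the tool was almost zero at about 5.7 N of weight, so the balance point is within a few millimetres of the grasp. The feet are about 52 mm above the cup rims, and the arm was at rest.

**Lever position:**
- **Small hub:** The cameras disagree slightly on its distance from its cup. I get about 3 mm when the cup comes from the top view, and about 6 mm from the scene view alone. Both are inside the 18 mm allowed, so I made no correction.
- **Yaw:** The bar's measured yaw is within 0.02 rad of the line of the cups.
- **Big hub:** I could not see it clearly past the gripper, so its position follows from the arm pose and the lever's geometry.

**Not as expected:** While winding, the force reading showed a steady 4–6 N outward and a drag with the opposite sign to what I expected. I did not explain this. I did not measure the other things on the bench again at the end; no unexpected contact force showed up.

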